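Bridge the transformer, then hold the control panel open

TASK

Get the opened tape deck ready for a colleague who will measure inside it: first lay the long retaining bar in the two cradles so that it bridges the transformer, centred between them, setting it down rather than dropping it, and let go of it. Then swing the hinged control panel, which has a handle, up to 45 degrees and keep holding it there: the panel falls shut by itself, so the program finishes while the gripper is still holding it. Leave the short bar and everything else on the bench where it is.

Things in the scene. Friction and masses are not known exactly. Their poses are not given: they have to be found in the camera images.
- long_bar_grip (a point): Centre of the grip block of the bar to be laid: a flat steel bar 170 long x 20 wide x 8 thick mm with a grey plastic block (30 along the bar x 20 wide x 38 tall) on its middle. The point is 27 above the bar's underside, 19 below the block's top. x along the bar, z up, symmetric. It lies flat at one of two places on the robot's left, the short bar at the other.
- short_bar_grip (a point): A shorter bar of the same make that does not belong here: 110 mm long, otherwise the same shape; point as on the long bar. Leave it alone.
- cradle_mid (a point): Point midway between the two aluminium cradles at the height of their seats (90 mm above the bench). Axes are the deck's. The cradles stand 68 either way along x (each 14 thick); each has a slot open at the top and both ends, 28 wide in y, between cheeks 12 high. Laid in, the bar lies along x, its underside at this height, and within 60 of its middle nothing rises above the seats.
- panel_handle (a point): Middle of the panel's handle: a round aluminium bar 12 mm thick, 100 long along y, on a post at each end, its centre line 42 above the panel's upper face (117 above the bench when shut) and 20 in from the free edge. Axes are the panel's, turning with it: x from hinge to free edge, y along the hinge, z out of its upper face.
- panel_hinge (a point): Middle of the panel's hinge line, along its edge nearest the robot. The handle's centre line lies 180 mm along the panel's x and 46 along its z from here. Axes as for the handle. The panel is a metal plate 200 (x) x 176 (y) x 4, about 0.45 kg, with two meters and, near the hinge, five knobs 14 tall.
- panel (a joint): Angle of the panel in rad: 0 shut (level), growing as its far edge rises and comes back towards the robot; 45 degrees is 0.785; stop at 1.3. It swings freely with almost no friction and falls shut from anywhere when not held.
- long_bar: The long retaining bar itself, about 0.2 kg; origin under its middle, axes as for its grip point.
- deck: The tape deck under repair: open steel chassis, fixed, 210 (x) x 330 (y) mm, walls 70 high; origin under its centre, x away from the robot, y left. The control panel covers its right (-y) part; in the left part stands the transformer (86 x 74, its top 7 below the cradle seats) between the two cradles.
- short_bar: (bystander, loose) the short bar itself, origin under its middle.
- swab_jar: (bystander, loose) white jar, 70 mm across, 90 tall; origin under its centre, right of the deck.
- flux_bottle: (bystander, loose) black bottle, 38 mm across, 110 tall; origin under its centre, right of the deck.
- screwdriver: (bystander, loose) screwdriver lying right of the deck, pointing away from the robot.
- loose_knob: (bystander, loose) aluminium knob, 38 mm across, 24 tall; origin under its centre, beyond the deck.
- capacitor: (bystander, loose) blue can, 35 mm across, 55 tall; origin under its centre, beyond the deck.
- pulley: (bystander, loose) grey disc, 90 mm across, 18 thick, with a hole; origin under its centre, far left.
- screw_dish: (bystander, loose) white dish, 80 mm across, 28 tall; origin under its centre, near left.
Not all that is in view belongs to the job. Leave any black or yellow look-alike of the long_bar alone.

How it is judged:
On the way:
1. the long bar lies in both cradles, let go, while the panel is still shut (x of long_bar_grip in the frame of cradle_mid between -0.015 and 0.015 m and y of long_bar_grip in the frame of cradle_mid between -0.008 and 0.008 m and z of long_bar_grip in the frame of cradle_mid between 0.023 and 0.031 m and angle between the x axis of long_bar_grip and the x axis of cradle_mid, either way round below 0.09 rad and angle between long_bar_grip's own z axis and vertical below 0.06 rad and contact force between long_bar and the fingers below 0.1 N and contact force between long_bar and the arm below 0.1 N and linear speed of long_bar below 0.03 m/s and value of joint panel below 0.1 rad), for 0.2 s.
At the end, for the whole second after the job is handed in: The long bar lies level in both cradles (within 15 mm of centred along them, at seat height), untouched and at rest; the panel stands still at 45 degrees, within 6 degrees, held by the gripper's fingers (over 1 N) and propped by nothing else (x of long_bar_grip in the frame of cradle_mid between -0.015 and 0.015 m and y of long_bar_grip in the frame of cradle_mid between -0.008 and 0.008 m and z of long_bar_grip in the frame of cradle_mid between 0.023 and 0.031 m and angle between the x axis of long_bar_grip and the x axis of cradle_mid, either way round below 0.09 rad and angle between long_bar_grip's own z axis and vertical below 0.06 rad and contact force between long_bar and the fingers below 0.1 N and contact force between long_bar and the arm below 0.1 N and linear speed of long_bar below 0.03 m/s and contact force between panel and long_bar below 0.1 N and contact force between panel and short_bar below 0.1 N and contact force between panel and swab_jar below 0.1 N and contact force between panel and flux_bottle below 0.1 N and contact force between panel and screwdriver below 0.1 N and contact force between panel and loose_knob below 0.1 N and contact force between panel and capacitor below 0.1 N and contact force between panel and pulley below 0.1 N and contact force between panel and screw_dish below 0.1 N and value of joint panel between 0.68 and 0.89 rad and velocity of joint panel between -0.1 and 0.1 rad/s and contact force between panel and the fingers above 1 N); the arm keeps its last pose, push and grip.
It fails at once if a bystander is pushed more than 30 mm (distance of any of short_bar_grip, swab_jar, flux_bottle, screwdriver, loose_knob, capacitor, pulley, screw_dish from where it was at the start of the episode above 0.03 m).
It fails at once if the long bar is dropped (falls free faster than 0.6 m/s) (contact force between long_bar and the fingers below 0.01 N and linear speed of long_bar above 0.6 m/s).
It also fails if it takes over 54 s, if anything falls off the work surface, if the arm or the gripper's body presses on something with over 40 N, if the wrist force passes 120 N, or if a joint passes its speed limit or range.

ROBOT

A 6-joint arm with a two-finger parallel gripper is mounted at the origin on the work surface. World frame = base frame: x ahead of the robot, y to its left, z up, the work surface at z = 0. Lengths are in m, angles in rad, forces in N, time in s.
With the tool pointing down it reaches from about 0.3 to 0.75 m from the base axis. Payload 8.5 kg.
Tool frame: the origin (TCP) lies on the centre line of the jaws, within the pads' length; the fingertips stand 8 mm ahead of it and the grasp point (between the pads) lies 11 mm behind it; y points along the fingers, z is the direction in which the jaws open and shut, and the axes are right-handed (so a half turn about y gives the same grasp; the last joint's range is limited). The gripper opens to 85 mm and grips with 20 to 120 N. Pads are 22 mm wide; open, the fingers measure 114 mm over their backs; the gripper's body (76 mm by 85 mm) begins 54 mm behind the grasp point. The pads swing forward as they close: fully open they stand 13 mm farther back than shut.
Start: joints at [0.985, 0.381, 1.297, -0, 1.464, -0.215], TCP at [0.199, 0.513, 0.239] pointing down, gripper open.
Joint ranges: [-3.11, 3.11], [-0.89, 2.33], [0.22, 2.48], [-1.42, 4.56], [0.17, 2.85], [-2.88, 2.88]. Speed limits (rad/s): [2.39, 2.39, 3.14, 3.14, 3.14, 3.14].

INTERFACE

Orientations are given as a unit quaternion [w, x, y, z].
In Python, from bench import * gives the robot as it stands. The module is installed in compiled form; this text tells all that it offers.
- The arm moves only by the shell command python3 -m pendant 'ROWS'. ROWS is JSON, a list that holds one entry, the list of rows, each a list of 5 numbers: the shift along the tool's x, y, z in cm, then the turn about the tool's y in rad, then the gripper's target within -1 to 1 (fully open at 1, half-way at 0, shut at -1). A call has 1 to 20 rows; each row shifts and turns the commanded pose from where the row before left it, along the tool's axes as they then stand; what a row does not reach is not made up. A row lasts 1/10 s, in which the tool goes at most 50 mm and 8.59 degrees, less where a joint would pass 70% of its speed; a pose out of reach is approached as far as the arm can. A call is refused whole if a number of a shift passes 5 or a number of a turn 0.15, either way. A call with a gripper value outside its range is refused whole. The fingers move at their own pace and stop on an object; the grip force is fixed at half the most. Time passes only in rows, so rows that do not move let the fingers close. It gives the time, the measured TCP pose, the force and the opening at its end, in the units of the state.
- read_state(): the state, without advancing time (a new reading comes with each control period).
- camera(name): name is "scene" or "top" or "wrist"; returns a dict with "frame" (384x512x3 uint8, red, green, blue), "depth" (384x512 float32, m along the optical axis (not along the pixel's ray), 0 where there is no reading), "mtx" (3x3 intrinsics, pixels), "dist_coeffs" ([k1, k2, p1, p2, k3] as OpenCV has them; the pictures are not rectified), "rvec" (rotation vector, rad) and "tvec" (3), from world to camera coordinates, as OpenCV has them; the wrist camera has in their place "hand_eye" (4x4, takes a point from camera to tool coordinates, whose origin is the TCP and whose axes are the tool frame's). Camera axes: x right, y down, z forward; pixel columns grow to the right and rows downward; lengths in m; the calibration is good to about 2 mm. A picture is of the moment at which its call begins: read the wrist's pose just before it.
- sign_off(): hands the job in, once; it reports no verdict.
The state is a dict: "time_s": time; "joints": joint angles; "dq": joint speeds; "joint_torque": joint torques, N m; "ee_pos": TCP position; "eef_rot": TCP orientation; "contact_force": force on the tool from outside, world axes, zero at the start; "torque": the same for the moment, N m; "opening": finger opening in m.
Only numpy, scipy, OpenCV 4.12 (cv2) and the standard library are available. Lean on these libraries where they do the work, as an engineer would, in place of code of your own. Each camera call takes 0.05 s, during which the arm holds its last target. There are 200 camera calls.

## Working session

There is one attempt and no reset: what is moved stays moved. The work goes in short steps, Python scripts to look and compute and a shell command to move; the robot and the scene stay as the last step left them, time stands still between calls to the robot, and variables do not carry over. Pictures are saved under pics/ and viewed, about 8 in all and at most 12, crops included, and the job is handed in when it is done.

```bash
mkdir -p pics; cat > h.py <<'E'
from bench import *
import numpy as np, cv2
def world(c,name=None,st=None):
    d=c["depth"]; h,w=d.shape
    u,v=np.meshgrid(np.arange(w),np.arange(h))
    p=cv2.undistortPoints(np.stack([u,v],-1).reshape(-1,1,2).astype(np.float64),c["mtx"],c["dist_coeffs"]).reshape(h,w,2)
    X=np.dstack([p[...,0]*d,p[...,1]*d,d])
    if "hand_eye" in c:
        H=np.array(c["hand_eye"]);X=X@H[:3,:3].T+H[:3,3]
        R=rot(st["eef_rot"]);return X@R.T+np.array(st["ee_pos"])
    R=cv2.Rodrigues(np.array(c["rvec"],float))[0];return (X-np.array(c["tvec"]).reshape(3))@R
def rot(q):
    from scipy.spatial.transform import Rotation as Ro
    return Ro.from_quat([q[1],q[2],q[3],q[0]]).as_matrix()
E
python3 - <<'E'
from h import *
s=read_state();print(s);print(rot(s["eef_rot"]).round(3))
for n in("top","scene"):
    c=camera(n);cv2.imwrite(f"pics/{n}1.png",cv2.cvtColor(c["frame"],cv2.COLOR_RGB2BGR))
    W=world(c);np.save(f"{n}1.npy",W)
    print(n,c["mtx"],(-cv2.Rodrigues(np.array(c["rvec"],float))[0].T@np.array(c["tvec"]).reshape(3)))
E
```

```text
{'time_s': 0.0, 'joints': array([ 9.84690789e-01,  3.81187665e-01,  1.29828278e+00,  2.31533884e-05,
        1.46360676e+00, -2.15305401e-01]), 'dq': array([-2.06704623e-03, -4.93481024e-04,  2.86262516e-04, -3.73672713e-05,
       -4.42784242e-04, -7.64367663e-05]), 'joint_torque': array([ 4.43133104e-04, -4.48471498e+01, -2.31278658e+01, -1.76070212e-04,
        4.81158044e-03,  7.04167775e-06]), 'ee_pos': array([0.19913299, 0.51237213, 0.23870882]), 'eef_rot': array([-0.69450833,  0.69546856, -0.13056095,  0.1301365 ]), 'contact_force': array([-0.81398355,  0.45910654, -0.05500676]), 'torque': array([-0.00790408,  0.07190274, -0.04398453]), 'opening': 0.08521061055603293}
[[ 0.932 -0.001  0.362]
 [-0.362 -0.001  0.932]
 [-0.    -1.    -0.001]]
top [[351.05480643   0.         258.96218485]
 [  0.         351.05480643 193.76618282]
 [  0.           0.           1.        ]] [0.42806828 0.01036161 1.10936919]
scene [[404.44334443   0.         248.19924666]
 [  0.         404.44334443 192.5510445 ]
 [  0.           0.           1.        ]] [1.29328715 0.51510009 0.89760679]
```

View pics/top1.png

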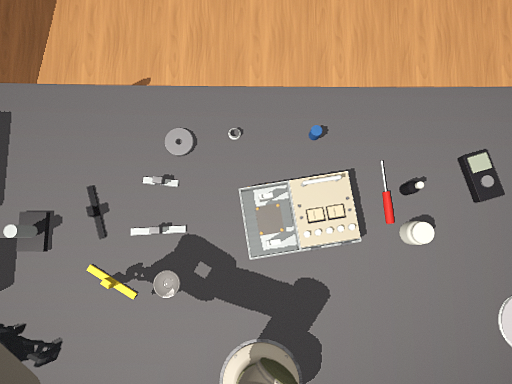

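View pics/scene1.png

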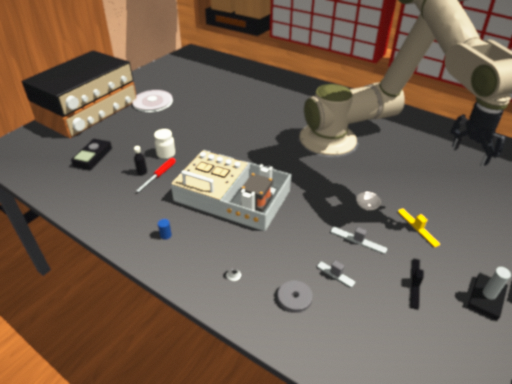

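Top view: two steel bars with grey blocks, at (158,230), about 56 px long, and at (160,181), about 36 px long. A black look-alike is at (96,212) and a yellow one at (111,281). The one at (158,230) fits the long bar. The deck centre is near (300,215), turned slightly, with the handle at (322,180) and the cradles at (267,195) and (278,238). I'll measure these and confirm in one enlarged crop.

```bash
cat > m.py <<'E'
from h import *
W=np.load("top1.npy");im=cv2.imread("pics/top1.png")
hsv=cv2.cvtColor(im,cv2.COLOR_BGR2HSV)
def rect(m,name):
    P=W[m];r=cv2.minAreaRect((P[:,:2]*1000).astype(np.float32));print(name,len(P),np.round(r[0],1),np.round(r[1],1),round(r[2],1),"z",P[:,2].min().round(4),np.median(P[:,2]).round(4),P[:,2].max().round(4))
    return P
vv,uu=np.mgrid[0:384,0:512]
def box(a,b,c,d): return (uu>=a)&(uu<=c)&(vv>=b)&(vv<=d)
for n,b in(("bar A",(122,215,196,245)),("bar B",(135,168,186,195))):
    rect(box(*b)&(W[...,2]>.004),n); rect(box(*b)&(W[...,2]>.035),n+" block")
d=box(232,160,370,268)
rect(d&(W[...,2]>.05),"deck")
rect(d&(uu>292)&(W[...,2]>.104),"handle")
q=d&(uu>294)&(abs(W[...,2]-.075)<.006); rect(q,"panel")
rect(d&(uu<290)&(abs(W[...,2]-.083)<.004),"transf")
m=d&(uu<292)&(W[...,2]>.0935)
n,l,st,c=cv2.connectedComponentsWithStats(m.astype(np.uint8))
for i in range(1,n):
    if st[i,4]>4: rect(l==i,f"cheek{i} px{c[i].round()}")
E
python3 m.py; python3 - <<'E'
import cv2,numpy as np
im=cv2.imread("pics/top1.png")
a=cv2.resize(im[160:250,120:200],None,fx=4.5,fy=4.5,interpolation=2)
b=cv2.resize(im[165:265,235:365],None,fx=3,fy=3,interpolation=2)
o=np.zeros((410,760,3),np.uint8);o[:a.shape[0],:a.shape[1]]=a;o[:300,365:755]=b
cv2.imwrite("pics/crop1.png",o)
E
```

```text
bar A 722 [445.3 223.5] [ 93.2 426.1] 0.3 z 0.004 0.0071 1.1094
bar A block 75 [442.4 172.7] [325.4  18.8] 88.3 z 0.036 0.0479 1.1094
bar B 452 [556.5 197.5] [436.4 125. ] 71.5 z 0.004 0.0079 1.1094
bar B block 82 [522.6 170. ] [370.1  26.1] 63.4 z 0.0374 0.0474 1.1094
deck 5563 [ 492.9 -109.7] [215.2 335.3] 8.7 z 0.0502 0.0779 1.1094
handle 203 [534.4 -92. ] [ 54.8 290.1] 35.4 z 0.1088 0.1236 1.1094
panel 3263 [ 503.1 -177.6] [214.  195.6] 9.3 z 0.0691 0.0767 0.081
transf 640 [513.7 -23.5] [ 92.5 172.4] 82.9 z 0.0793 0.0846 0.087
cheek4 px[270. 194.] 12 [548.2 -22.9] [12.   5.6] 0.1 z 0.0951 0.103 0.1072
cheek5 px[259. 196.] 9 [542.2   7.5] [11.9  2.9] 0.4 z 0.0997 0.1033 0.1063
cheek21 px[278. 241.] 10 [414.2 -47.2] [ 3.1 11.2] 89.9 z 0.1017 0.1039 0.1059
cheek22 px[267. 243.] 10 [408.4 -14.7] [ 5.9 11.2] 88.9 z 0.0937 0.1036 0.1075
```

View pics/crop1.png

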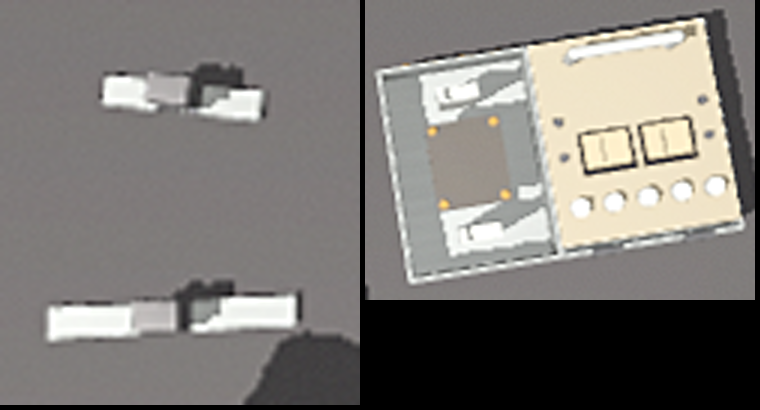

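The crop confirms it: the lower steel bar (158,230) is clearly the longer one, so it is the long bar. The upper one is the short bar. I'll filter out the invalid depth and refine.

```bash
sed -i 's/^hsv=.*/W[W[...,2]>.5]=0/' m.py; python3 m.py; cat >> m.py <<'E'
m=box(122,215,196,245)
rect(m&(W[...,2]>.04)&(W[...,2]<.06),"blk top")
m=m&(W[...,2]>.005)&(W[...,2]<.013);P=rect(m,"bar flat")
# deck yaw from panel edges
E
python3 m.py | tail -2
```

```text
bar A 713 [444.8 320.2] [ 93.2 232.6] 0.3 z 0.004 0.0071 0.0514
bar A block 66 [446.9 321.6] [17.9 27.6] 0.5 z 0.036 0.0474 0.0514
bar B 442 [597.8 320.8] [ 87.  162.7] 0.5 z 0.004 0.0075 0.0519
bar B block 72 [598.4 321.8] [29.3 20. ] 83.4 z 0.0374 0.047 0.0519
deck 5514 [ 492.9 -109.7] [215.2 335.3] 8.7 z 0.0502 0.0778 0.1277
handle 169 [ 589.3 -168.5] [ 12.4 112.5] 9.2 z 0.1088 0.1231 0.1277
panel 3263 [ 503.1 -177.6] [214.  195.6] 9.3 z 0.0691 0.0767 0.081
transf 640 [513.7 -23.5] [ 92.5 172.4] 82.9 z 0.0793 0.0846 0.087
cheek1 px[270. 194.] 12 [548.2 -22.9] [12.   5.6] 0.1 z 0.0951 0.103 0.1072
cheek2 px[259. 196.] 9 [542.2   7.5] [11.9  2.9] 0.4 z 0.0997 0.1033 0.1063
cheek7 px[278. 241.] 10 [414.2 -47.2] [ 3.1 11.2] 89.9 z 0.1017 0.1039 0.1059
cheek8 px[267. 243.] 10 [408.4 -14.7] [ 5.9 11.2] 88.9 z 0.0937 0.1036 0.1075
blk top 64 [446.9 321.6] [17.9 27.6] 0.5 z 0.0439 0.0475 0.0514
bar flat 418 [444.8 319.7] [ 93.1 231.6] 0.3 z 0.005 0.0082 0.013
```

```bash
python3 -m pendant '[[[0,0,0,0.15,1],[0,0,0,0.15,1],[0,0,0,0.15,1],[0,0,0,0.15,1],[0,0,0,0.15,1],[0,0,0,0.15,1],[0,0,0,0.15,1],[0,0,0,0.15,1],[3.2,0.2,4,0,1],[3.2,0.2,4,0,1],[3.2,0.2,4,0,1],[3.2,0.2,4,0,1],[3.2,0.2,4,0,1],[3,0.2,4.8,0,1],[0,0,0,0,1],[0,0,0,0,1]]]'
python3 - <<'E'
from h import *
s=read_state();print(s["ee_pos"],rot(s["eef_rot"]).round(3),s["joints"].round(2))
c=camera("wrist");W=world(c,st=s);cv2.imwrite("pics/w1.png",cv2.cvtColor(c["frame"],cv2.COLOR_RGB2BGR))
z=W[...,2]
near=(abs(W[...,0]-.447)<.06)&(abs(W[...,1]-.322)<.12)&(c["depth"]>0)
for lo,hi in((.004,.014),(.035,.06)):
    P=W[near&(z>lo)&(z<hi)];print(len(P),cv2.minAreaRect((P[:,:2]*1000).astype(np.float32)),np.median(P[:,2]))
E
```

```text
time_s: 1.7
ee_pos: [0.4372, 0.3294, 0.2272]
eef_rot: [0.499, -0.5, 0.501, -0.5]
contact_force: [0.3, -0.4, -0.7]
opening: 0.0855
[0.43719845 0.32936676 0.22720885] [[-0.002 -0.001  1.   ]
 [-1.    -0.    -0.002]
 [ 0.    -1.    -0.001]] [0.43 0.39 1.33 0.   1.43 0.43]
1841 ((444.7142333984375, 323.00311279296875), (20.00493812561035, 170.26126098632812), 3.4151699542999268) 0.007733047428043371
533 ((444.7696533203125, 322.85791015625), (19.993139266967773, 30.41201400756836), 2.954949378967285) 0.045582070882845105
```

View pics/w1.png

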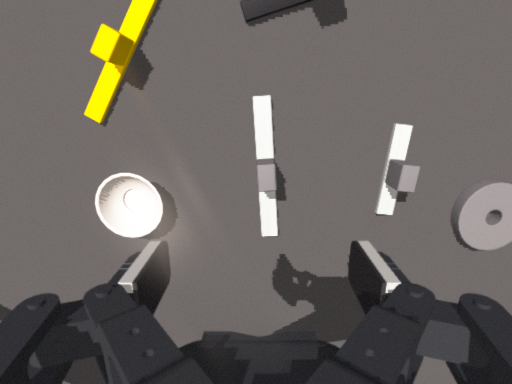

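```bash
python3 -m pendant '[[[0.64,0,0.78,0,1],[0,0,0,-0.06,1],[0,3,0,0,1],[0,3,0,0,1],[0,3,0,0,1],[0,3,0,0,1],[0,3,0,0,1],[0,2,0,0,1],[0,0,0,0,1],[0,0,0,0,1]]]'
python3 -c "
from h import *
s=read_state();R=rot(s['eef_rot']);print(R.round(3));d=np.array([.4447,.323,.018])-s['ee_pos'];print(d,(R.T@d*100).round(2))"
```

```text
time_s: 2.75
ee_pos: [0.4446, 0.3241, 0.0585]
eef_rot: [0.515, -0.515, 0.484, -0.485]
contact_force: [-0.1, -0.3, 0.8]
opening: 0.0853
[[ 0.061  0.001  0.998]
 [-0.998  0.     0.061]
 [-0.    -1.     0.001]]
[ 0.00014095 -0.00114773 -0.04047547] [0.12 4.05 0.  ]
```

```bash
python3 -m pendant '[[[0.1,1.5,0,0,1],[0,1.5,0,0,1],[0,1,0,0,1],[0,0,0,0,-1],[0,0,0,0,-1],[0,0,0,0,-1],[0,0,0,0,-1],[0,0,0,0,-1],[0,0,0,0,-1],[0,0,0,0,-1],[0,0,0,0,-1]]]'; python3 -m pendant '[[[0,0,0,0,-1],[0,-1,0,0,-1],[0,-2,0,0,-1],[0,-3,0,0,-1],[0,-4,0,0,-1],[0,-4,0,0,-1],[0,-4,0,0,-1],[0,-2,0,0,-1],[0,0,0,0,-1]]]'
```

```text
time_s: 3.85
ee_pos: [0.445, 0.3228, 0.0184]
eef_rot: [0.515, -0.514, 0.485, -0.485]
contact_force: [0.1, -0.7, 5.9]
opening: 0.0195
time_s: 4.75
ee_pos: [0.4452, 0.323, 0.2208]
eef_rot: [0.517, -0.513, 0.484, -0.486]
contact_force: [-0.3, 0.9, -2.4]
opening: 0.0195
```

```bash
python3 -m pendant '[[[4.3,0,0.15,0,-1],[4.3,0,0.15,0,-1],[4.3,0,0.15,0,-1],[4.3,0,0.15,0,-1],[4.3,0,0.15,0,-1],[4.3,0,0.15,0,-1],[4.3,0,0.15,0,-1],[4.2,0,0.15,0.145,-1],[0,0,0,0.147,-1],[0,0,0,0.147,-1],[0,0,0,0.147,-1],[0,0,0,0.147,-1],[0,0,0,0.147,-1],[0,0,0,0.147,-1],[0,0,0,0.147,-1],[0,0,0,0.147,-1],[0,0,0,0.147,-1],[0,0,0,0,-1],[0,0,0,0,-1]]]'
cat > look.py <<'E'
from h import *
import sys
s=read_state();R=rot(s["eef_rot"]);print(s["ee_pos"].round(4),"z yaw",np.degrees(np.arctan2(R[1,2],R[0,2])),s["joints"].round(2))
c=camera("wrist");W=world(c,st=s);np.save(sys.argv[1]+".npy",W);cv2.imwrite(f"pics/{sys.argv[1]}.png",cv2.cvtColor(c["frame"],cv2.COLOR_RGB2BGR))
E
python3 look.py w2
```

```text
time_s: 6.65
ee_pos: [0.4767, -0.0189, 0.2168]
eef_rot: [0.058, -0.06, 0.705, -0.704]
contact_force: [-1.0, 0.6, -3.1]
opening: 0.0193
[ 0.4767 -0.0189  0.2168] z yaw -80.44797617047108 [-0.29  0.27  1.53 -0.    1.34  1.12]
```

View pics/w2.png

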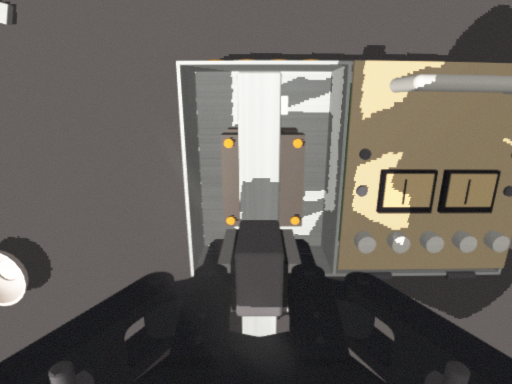

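The wrist view shows the held bar over the transformer at columns 240-282. The deck's far rim is at row 65, the left rim at columns 182-192, and the panel and handle at (455,83). Next I'll measure the deck frame from depth.

```bash
python3 - <<'E'
from h import *
W=np.load("w2.npy");T=np.load("top1.npy")
def show(P,n):
    if len(P)>3:
        r=cv2.minAreaRect((P[:,:2]*1000).astype(np.float32));print(n,len(P),np.round(r[0],1),np.round(r[1],1),round(r[2],1),"z",np.median(P[:,2]).round(4))
a=np.radians(9);R=np.array([[np.cos(a),-np.sin(a)],[np.sin(a),np.cos(a)]])
for name,M in(("wrist",W),("top",T)):
    L=(M[...,:2]-[.478,-.019])@R; x,y,z=L[...,0],L[...,1],M[...,2]
    print(name)
    ok=(abs(x)<.16)&(y<.15)&(y>-.3)&(z>0.01)&(z<.14)
    tr=ok&(abs(x)<.06)&(abs(y)<.06)&(z>.078)&(z<.0875); show(M[tr],"transf")
    for sx in(1,-1):
        show(M[ok&(abs(x-.068*sx)<.02)&(abs(y)<.05)&(z>.0965)&(z<.106)],f"cheeks {sx}")
        for sy in(1,-1):
            m=ok&(abs(x-.068*sx)<.02)&(abs(y)<.05)&(z>.0965)&(z<.106)&(sy*y>0);show(M[m],f"  cheek {sx}{sy}")
    m=ok&(abs(z-.07)<.005)&(y>.04)&(y<.09)&(abs(x)<.09); P=M[m]
    if len(P)>9:
        v=cv2.fitLine((P[:,:2]*1000).astype(np.float32),cv2.DIST_HUBER,0,.01,.01).ravel();print("left wall",len(P),np.degrees(np.arctan2(v[1],v[0])),v[2:], (y[m].min(),np.median(y[m]),y[m].max()))
    m=ok&(abs(z-.07)<.005)&(x>.085)&(x<.13)&(y<.06)&(y>-.06);P=M[m]
    if len(P)>9:
        v=cv2.fitLine((P[:,:2]*1000).astype(np.float32),cv2.DIST_HUBER,0,.01,.01).ravel();print("far wall",len(P),np.degrees(np.arctan2(v[1],v[0])),v[2:],x[m].min(),np.median(x[m]),x[m].max())
    m=ok&(y<-.08)&(abs(z-.0755)<.004)&(x<.12);show(M[m],"panel")
    m=ok&(y<-.08)&(z>.112);show(M[m],"handle")
    if name=="wrist":
        m=(abs(x)<.1)&(abs(y)<.03)&(z>.13)&(z<.23)&(np.arange(384)[:,None]<200);P=M[m];show(P,"held bar");v=cv2.fitLine((P[:,:2]*1000).astype(np.float32),cv2.DIST_HUBER,0,.01,.01).ravel();print(np.degrees(np.arctan2(v[1],v[0])),P.min(0),P.max(0))
        print("slope z along x",np.polyfit(x[m],z[m],1), np.polyfit(x[m],y[m],1))
E
```

```text
wrist
transf 3785 [477.9 -20.7] [86.8 74.4] 9.4 z 0.0829
cheeks 1 109 [548.1 -26. ] [13.   4.9] 9.6 z 0.1016
  cheek 1-1 109 [548.1 -26. ] [13.   4.9] 9.6 z 0.1016
left wall 822 9.630298 [461.95996   49.730244] (np.float64(0.06841306488696278), np.float64(0.07063948054424496), np.float64(0.07385447925752753))
far wall 555 -80.60263 [581.41364  -13.532101] 0.10102449502258261 0.10278092994614355 0.10473422005695684
panel 25643 [ 504.  -184.7] [212.8 176.6] 9.4 z 0.075
handle 1750 [ 586.1 -151.7] [12.1 76.9] 9.5 z 0.1216
held bar 5357 [530.5  -8.8] [60.1 20.1] 9.6 z 0.206
9.592658 [ 0.49964548 -0.02334326  0.20336685] [0.56159379 0.0050892  0.20873337]
slope z along x [-0.00443249  0.20622256] [0.00461584 0.00153596]
top
transf 672 [478.6 -19.6] [85.9 74. ] 9.8 z 0.0847
cheeks 1 15 [544.7  -8.5] [13.4 36.3] 10.9 z 0.1029
  cheek 11 8 [539.8   3.9] [18.2  7.2] 53.5 z 0.1024
  cheek 1-1 7 [549.9 -24.2] [8.7 3. ] 0.5 z 0.103
cheeks -1 19 [411.2 -31.1] [12.  37.9] 9.9 z 0.1035
  cheek -11 9 [409.5 -18.6] [12.4 12. ] 17.5 z 0.1026
  cheek -1-1 10 [414.2 -47.2] [ 3.1 11.2] 89.9 z 0.1039
left wall 64 9.590475 [466.05673  52.74276] (np.float64(0.0703534500861067), np.float64(0.07272667145879563), np.float64(0.07495380750022634))
far wall 49 -80.40683 [580.2544     -3.1500032] 0.10163318119058244 0.1034310966851122 0.1054771053695508
panel 2981 [ 504.3 -185.6] [213.7 177.9] 9.4 z 0.0766
handle 167 [ 589.3 -168.5] [ 12.4 112.5] 9.2 z 0.1232
```

```bash
python3 -m pendant '[[[-0.11,0,0.3,0,-1],[0,2,0,0,-1],[0,2,0,0,-1],[0,2,0,0,-1],[0,1.5,0,0,-1],[0,1,0,0,-1],[0,0.5,0,0,-1],[0,0,0,0,-1],[0,0,0,0,-1]]]'; python3 look.py w3; python3 - <<'E'
from h import *
W=np.load("w3.npy");a=np.radians(9.45);R=np.array([[np.cos(a),-np.sin(a)],[np.sin(a),np.cos(a)]])
L=(W[...,:2]-[.4779,-.0207])@R;x,y,z=L[...,0],L[...,1],W[...,2]
for lo,hi in((.096,.1035),(.106,.125),(.078,.087)):
    m=(abs(x)<.1)&(abs(y)<.045)&(z>lo)&(z<hi)&(np.arange(384)[:,None]<215);P=np.c_[x[m],y[m]]*1000
    if m.sum()>5:print(lo,m.sum(),cv2.minAreaRect(P.astype(np.float32)),np.median(z[m]),np.polyfit(x[m],y[m],1))
E
```

```text
time_s: 7.6
ee_pos: [0.4791, -0.0219, 0.1283]
eef_rot: [-0.058, 0.057, -0.705, 0.705]
contact_force: [-0.6, 0.5, -1.3]
opening: 0.019
[ 0.4791 -0.0219  0.1283] z yaw -80.6546907864806 [-0.29  0.38  1.66 -0.    1.1   1.11]
0.096 576 ((68.31147766113281, -0.19622802734375), (37.67716598510742, 13.647913932800293), 89.80937194824219) 0.10163043937133137 [ 0.06499964 -0.00469854]
0.106 5956 ((51.700462341308594, -0.49471569061279297), (20.073589324951172, 68.22724914550781), 89.86656188964844) 0.11763037223257958 [-0.00553589 -0.00025792]
0.078 4943 ((24.027572631835938, -0.4095726013183594), (73.81045532226562, 39.23904037475586), 89.73453521728516) 0.08283726048615042 [-0.00505322 -0.00036043]
```

```bash
python3 -m pendant '[[[0,0.6,0,0,-1],[0,0.5,0,0,-1],[0,0.3,0,0,-1],[0,0.2,0,0,-1],[0,0.15,0,0,-1],[0,0.1,0,0,-1],[0,0,0,0,-1],[0,0,0,0,-1]]]'
```

```text
time_s: 8.45
ee_pos: [0.4788, -0.0218, 0.1094]
eef_rot: [-0.058, 0.057, -0.705, 0.705]
contact_force: [-0.4, -0.4, -1.8]
opening: 0.0192
```

```bash
python3 -m pendant '[[[0,0.05,0,0,-1],[0,0.05,0,0,-1],[0,0,0,0,-1],[0,0,0,0,-1]]]'; python3 -m pendant '[[[0,0.05,0,0,-1],[0,0,0,0,-1],[0,0,0,0,-1]]]'
```

```text
time_s: 8.85
ee_pos: [0.4788, -0.0218, 0.1084]
eef_rot: [-0.058, 0.057, -0.705, 0.705]
contact_force: [-0.2, -0.2, 0.2]
opening: 0.0191
time_s: 9.15
ee_pos: [0.4788, -0.0218, 0.1084]
eef_rot: [-0.058, 0.057, -0.705, 0.705]
contact_force: [-3.3, 0.2, 5.7]
opening: 0.019
```

Seated (force +5.7 N). Now I'll release, retract and check.

```bash
python3 -m pendant '[[[0,0,0,0,1],[0,0,0,0,1],[0,0,0,0,1],[0,0,0,0,1],[0,0,0,0,1],[0,0,0,0,1],[0,0,0,0,1],[0,-1,0,0,1],[0,-2,0,0,1],[0,-3,0,0,1],[0,-3,0,0,1],[0,-3,0,0,1],[0,-3,0,0,1],[0,0,0,0,1],[0,0,0,0,1]]]'; python3 look.py w4; python3 - <<'E'
from h import *
W=np.load("w4.npy");a=np.radians(9.45);R=np.array([[np.cos(a),-np.sin(a)],[np.sin(a),np.cos(a)]])
L=(W[...,:2]-[.4779,-.0207])@R;x,y,z=L[...,0],L[...,1],W[...,2]
for lo,hi in((.094,.1),(.1,.104),(.128,.142),(.078,.087)):
    m=(abs(x)<.1)&(abs(y)<.045)&(z>lo)&(z<hi);P=np.c_[x[m],y[m]]*1000
    if m.sum()>5:print(lo,m.sum(),cv2.minAreaRect(P.astype(np.float32)),np.median(z[m]))
E
```

```text
time_s: 10.65
ee_pos: [0.4786, -0.0217, 0.2584]
eef_rot: [-0.058, 0.057, -0.705, 0.705]
contact_force: [0.0, -0.4, -0.2]
opening: 0.0854
[ 0.4786 -0.0217  0.2584] z yaw -80.67173530291116 [-0.29  0.24  1.45 -0.    1.45  1.11]
0.094 2627 ((0.6678085327148438, -0.29268836975097656), (36.95296859741211, 169.58731079101562), 89.6221923828125) 0.09778287952555187
0.1 305 ((-0.0058746337890625, -0.22082138061523438), (149.63526916503906, 37.76184844970703), 0.07513546943664551) 0.10172198599808341
0.128 756 ((1.0614852905273438, -0.4864339828491211), (19.37519645690918, 29.354591369628906), 89.74988555908203) 0.13568406182539416
0.078 4082 ((-9.190376281738281, -0.056301116943359375), (104.96114349365234, 74.27245330810547), 0.0414271242916584) 0.0828864720497444
```

View pics/w4.png

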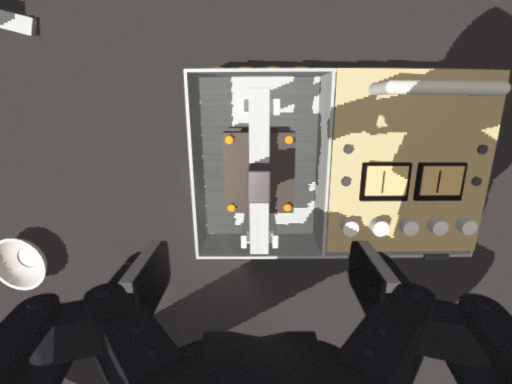

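The wrist view shows the bar seated in both cradles (ends at (259,90) and (259,250)), within 1 mm of centre and level. The handle is fully in view from (372,88) to (507,88). I'll turn the tool and measure the handle.

```bash
python3 -m pendant '[[[0,0,0,-0.143,1],[0,0,0,-0.143,1],[0,0,0,-0.143,1],[0,0,0,-0.143,1],[0,0,0,-0.143,1],[0,0,0,-0.143,1],[0,0,0,-0.143,1],[0,0,0,-0.143,1],[0,0,0,-0.143,1],[0,0,0,-0.143,1],[0,0,0,-0.143,1],[0,0,0,0,1]]]'; python3 - <<'E'
from h import *
W=np.load("w4.npy");a=np.radians(9.45);R=np.array([[np.cos(a),-np.sin(a)],[np.sin(a),np.cos(a)]])
L=(W[...,:2]-[.4779,-.0207])@R;x,y,z=L[...,0],L[...,1],W[...,2]
m=(y<-.09)&(y>-.3)&(x>.04)&(z>.112)&(z<.135);P=np.c_[x[m],y[m]]*1000
r=cv2.minAreaRect(P.astype(np.float32));print(r,z[m].max(),np.median(z[m]))
m=(y<-.06)&(y>-.3)&(abs(z-.075)<.003);P=np.c_[x[m],y[m]]*1000;print(cv2.minAreaRect(P.astype(np.float32)),P.min(0),P.max(0))
c=R@(np.array(r[0])/1000)+[.4779,-.0207];print("handle",c)
s=read_state();Q=rot(s["eef_rot"]);print(Q.round(3));d=np.r_[c,.24]-s["ee_pos"];print((Q.T@d*100).round(2))
E
```

```text
time_s: 11.9
ee_pos: [0.4783, -0.0217, 0.2568]
eef_rot: [-0.539, 0.54, -0.458, 0.456]
contact_force: [-0.0, -1.0, -0.5]
opening: 0.0857
((85.30493927001953, -163.51315307617188), (109.84652709960938, 12.072453498840332), 89.81883239746094) 0.12482221738913998 0.12169762897243386
((-0.263397216796875, -165.18496704101562), (179.8264617919922, 213.4766387939453), 88.95443725585938) [-107.97956394 -254.68555575] [105.576686   -73.58081594]
handle [ 0.588894   -0.16798821]
[[ 0.165 -0.002  0.986]
 [-0.986  0.001  0.165]
 [-0.001 -1.    -0.002]]
[16.26  1.64  8.49]
```

```bash
python3 -m pendant '[[[4,0,2.1,0,1],[4,0,2.1,0,1],[4,0,2.1,0,1],[4.2,0,2.1,0,1],[0,2,0,0,1],[0,2,0,0,1],[0,1,0,0,1],[0,0,0,0,1],[0,0,0,0,1]]]'
python3 -c "
from h import *
s=read_state();Q=rot(s['eef_rot']);d=np.array([.5889,-.168,.106])-s['ee_pos'];print((Q.T@d*100).round(2),Q[:,2])"
```

```text
time_s: 12.8
ee_pos: [0.5883, -0.1677, 0.2085]
eef_rot: [0.539, -0.539, 0.457, -0.458]
contact_force: [-0.1, -1.3, 0.2]
opening: 0.0856
[ 0.04 10.25  0.04] [9.86584477e-01 1.63250531e-01 5.77952584e-04]
```

```bash
python3 -m pendant '[[[0,2.5,0.04,0,1],[0,2.5,0,0,1],[0,2.5,0,0,1],[0,1.5,0,0,1],[0,0.8,0,0,1],[0,0.4,0,0,1],[0,0,0,0,-1],[0,0,0,0,-1],[0,0,0,0,-1],[0,0,0,0,-1],[0,0,0,0,-1],[0,0,0,0,-1],[0,0,0,0,-1],[0,0,0,0,-1],[0,0,0,0,-1],[0,0,0,0,-1]]]'
python3 - <<'E'
import numpy as np
t=np.radians(np.arange(0,46,3)); h=np.c_[.18*np.cos(t)-.046*np.sin(t),.18*np.sin(t)+.046*np.cos(t)]
d=np.diff(h,axis=0)*100;print(np.c_[-d[:,1],d[:,0]].round(2))
E
```

```text
time_s: 14.4
ee_pos: [0.5885, -0.1678, 0.1062]
eef_rot: [-0.539, 0.54, -0.457, 0.457]
contact_force: [-3.8, -0.2, 5.7]
opening: 0.01
[[-0.94 -0.27]
 [-0.92 -0.31]
 [-0.9  -0.36]
 [-0.88 -0.41]
 [-0.86 -0.45]
 [-0.84 -0.5 ]
 [-0.81 -0.54]
 [-0.78 -0.58]
 [-0.75 -0.62]
 [-0.71 -0.66]
 [-0.68 -0.7 ]
 [-0.64 -0.73]
 [-0.6  -0.76]
 [-0.56 -0.8 ]
 [-0.52 -0.82]]
```

```bash
python3 -m pendant '[[[0,-0.47,-0.13,0,-1],[0,-0.47,-0.14,0,-1],[0,-0.92,-0.31,0,-1],[0,-0.9,-0.36,0,-1],[0,-0.88,-0.41,0,-1],[0,0,0,0,-1],[0,0,0,0,-1]]]'
```

```text
time_s: 15.1
ee_pos: [0.5755, -0.17, 0.1428]
eef_rot: [0.54, -0.539, 0.457, -0.458]
contact_force: [5.8, 1.0, -0.5]
opening: 0.0097
```

```bash
python3 - <<'E'
from h import *
c=camera("scene");f=cv2.cvtColor(c["frame"],cv2.COLOR_RGB2BGR)[100:260,130:330];cv2.imwrite("pics/s2.png",cv2.resize(f,None,fx=3,fy=3,interpolation=2))
E
```

```text
(no output)
```

View pics/s2.png

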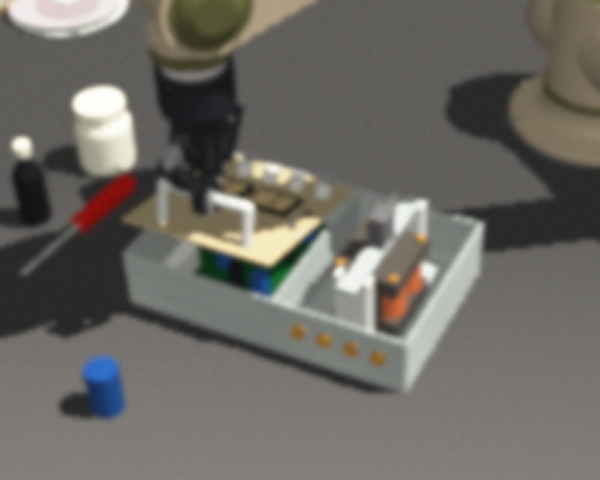

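The crop shows the panel lifted about 12° with the handle in the fingers (handle at (205,200)). I'll continue along the arc.

```bash
python3 -m pendant '[[[0,-0.86,-0.45,0,-1],[0,-0.84,-0.5,0,-1],[0,-0.81,-0.54,0,-1],[0,-0.78,-0.58,0,-1],[0,-0.75,-0.62,0,-1],[0,-0.71,-0.66,0,-1],[0,0,0,0,-1]]]'; python3 -m pendant '[[[0,-0.68,-0.7,0,-1],[0,-0.64,-0.73,0,-1],[0,-0.6,-0.76,0,-1],[0,-0.56,-0.8,0,-1],[0,-0.26,-0.41,0,-1],[0,-0.26,-0.41,0,-1],[0,0,0,0,-1],[0,0,0,0,-1],[0,0,0,0,-1],[0,0,0,0,-1],[0,0,0,0,-1]]]'
python3 - <<'E'
from h import *
s=read_state();print(s["time_s"],s["ee_pos"])
a=np.radians(9.45);R=np.array([[np.cos(a),-np.sin(a)],[np.sin(a),np.cos(a)]])
p=(s["ee_pos"][:2]-[.4779,-.0207])@R;gx,gz=p[0]+.0947,s["ee_pos"][2]+.011-.071
print("angle from TCP",np.degrees(np.arctan2(gz,gx)-np.arctan2(.046,.18)),np.hypot(gx,gz))
for n in("scene","top"):
    c=camera(n);W=world(c);L=(W[...,:2]-[.4779,-.0207])@R;x,y,z=L[...,0]+.0947,L[...,1],W[...,2]
    m=(y<-.08)&(y>-.25)&(x>.0)&(x<.2)&(z>.085)&(z<.26)&(abs(y+.1635)>.055)&(c["depth"]>0)
    for _ in range(5):
        k=np.polyfit(x[m],z[m],1);m&=abs(z-np.polyval(k,x))<.006
    print(n,m.sum(),np.degrees(np.arctan(k[0])),k)
    m=(abs(x-.0947)<.09)&(abs(y)<.015)&(z>.128)&(z<.145);P=np.c_[x[m]-.0947,y[m],z[m]];print("bar block",len(P),P.mean(0).round(4) if len(P) else 0)
    m=(abs(x-.0947)<.1)&(abs(y)<.02)&(z>.094)&(z<.1005);P=np.c_[x[m]-.0947,y[m]]*1000;print("bar",cv2.minAreaRect(P.astype(np.float32)) if m.sum()>3 else 0)
    f=cv2.cvtColor(c["frame"],cv2.COLOR_RGB2BGR)
    if n=="scene":cv2.imwrite("pics/s3.png",cv2.resize(f[80:260,120:340],None,fx=3,fy=3,interpolation=2))
E
```

```text
time_s: 15.85
ee_pos: [0.5432, -0.1755, 0.1912]
eef_rot: [0.54, -0.539, 0.456, -0.459]
contact_force: [8.9, 2.0, 3.7]
opening: 0.01
time_s: 16.95
ee_pos: [0.5074, -0.1815, 0.2219]
eef_rot: [0.541, -0.538, 0.454, -0.46]
contact_force: [11.2, 4.2, 10.6]
opening: 0.0096
16.95 [ 0.50735593 -0.18153538  0.22194259]
angle from TCP 44.6530715396732 0.18895040562729612
scene 40 42.2377229840996 [0.90794506 0.08367135]
bar block 56 [ 0.0032 -0.0003  0.1352]
bar ((-0.3269500732421875, -0.7688732147216797), (36.23406982421875, 170.2665557861328), 89.84929656982422)
top 415 43.599722797892134 [0.9522779  0.07900846]
bar block 78 [0.0009 0.0009 0.1378]
bar ((1.8446197509765625, 2.403287887573242), (27.836688995361328, 168.6659393310547), 87.11133575439453)
```

View pics/s3.png

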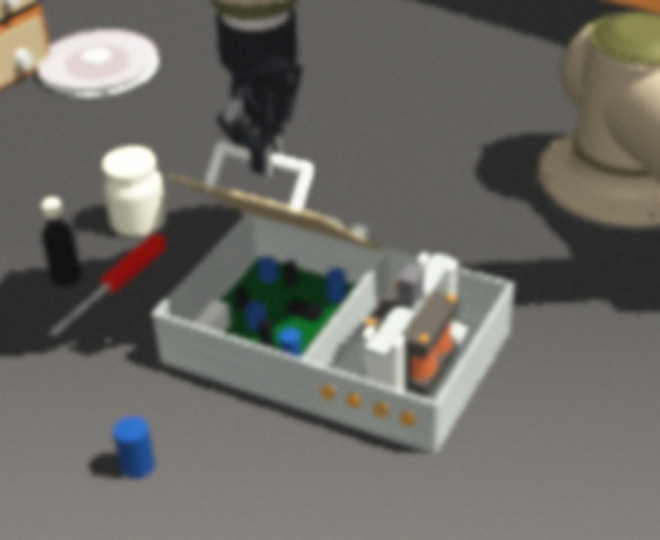

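```bash
python3 -m pendant '[[[0,0,0,0,-1],[0,0,0,0,-1],[0,0,0,0,-1],[0,0,0,0,-1],[0,0,0,0,-1],[0,0,0,0,-1],[0,0,0,0,-1],[0,0,0,0,-1]]]'; python3 - <<'E'
from h import *
a=np.radians(9.45);R=np.array([[np.cos(a),-np.sin(a)],[np.sin(a),np.cos(a)]])
c=camera("top");W=world(c);L=(W[...,:2]-[.4779,-.0207])@R;x,y,z=L[...,0]+.0947,L[...,1],W[...,2]
m=(y<-.08)&(y>-.25)&(x>0)&(x<.2)&(z>.085)&(z<.26)&(abs(y+.1635)>.055)&(c["depth"]>0)
for _ in range(5):
    k=np.polyfit(x[m],z[m],1);m&=abs(z-np.polyval(k,x))<.006
print(m.sum(),np.degrees(np.arctan(k[0])),abs(read_state()["dq"]).max())
E
```

```text
time_s: 17.85
ee_pos: [0.5074, -0.1815, 0.2219]
eef_rot: [0.541, -0.538, 0.454, -0.46]
contact_force: [10.8, 4.3, 11.7]
opening: 0.0099
424 43.81762399585298 0.0015963999229802683
```

Steady at about 44°, so I'm handing it in.

```bash
python3 -c "
from bench import *
print(sign_off())"
```

```text
the job is handed in; nothing more can be done
None
```

The long bar is in the two cradles and released, and the panel is held at about 44° by the gripper. I handed the job in at about 18 s, and sign-off gives no verdict.

- **Bar:** I set it down under force feedback (contact showed at about 6 N) and let go with the panel shut. The wrist camera put it about 1 mm off centre along the cradles and 0.5 mm across, aligned within 0.5° and at seat height. I didn't look from the wrist again after lifting the panel. The coarser scene and top cameras still showed it in place, though the top one read the bar's angle up to 3° off, which I took as its low resolution.
- **Panel:** The readings of its angle differ slightly. The gripper position gives 44.7°, the top camera 43.8° and the scene camera 42.2° from only 40 points; all are within 6° of 45°. The arm was at rest before hand-in.
- **Remaining force:** There is a steady force of about 16 N on the gripper, because its position and the panel's arc disagree by a few millimetres. It was stable and well below the limits, so I left it.
- **Other items:** I didn't touch the short bar or anything else on the bench, but I didn't measure their positions again at the end.

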